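# Torque-check the clamp screw of a pressure-vessel yoke

## Robot

A 7-joint arm with a two-finger parallel gripper is mounted at the origin on a cart in front of the work surface, level with it; the furniture and walls round the work are solid. World frame = base frame: x ahead of the robot, y to its left, z up, the work surface at z = 0. Lengths are in m, angles in rad, forces in N, time in s.
With the tool pointing down it reaches from about 0.425 to 0.875 m from the base axis. Payload 4.7 kg.
Tool frame: the origin (TCP) lies on the centre line of the jaws, within the pads' length; the fingertips stand 8 mm ahead of it and the grasp point (between the pads) lies 11 mm behind it; z points along the fingers, y is the direction in which the jaws open and shut (so a half turn about z gives the same grasp; the last joint's range is limited). The gripper opens to 87 mm and grips with 3 to 60 N. Pads are 19 mm wide; open, the fingers measure 117 mm over their backs; the gripper's body (75 mm by 190 mm) begins 51 mm behind the grasp point.
Start: joints at [-1.296, 0.321, -0.07, 1.45, 0.023, 1.371, -0.057], TCP at [0.168, 0.628, 0.231] pointing down, gripper open.
Joint ranges: [-2.86, 2.86], [-0.3, 2.09], [-1.38, 1.24], [0.06, 2.45], [-1.56, 4.7], [0.09, 2.05], [-2.69, 2.69]. Speed limits (rad/s): [2.57, 2.57, 3.14, 3.14, 3.14, 3.14, 3.14].

## Interface

Orientations are given as a 3x3 rotation matrix whose columns are the frame's x, y, z axes.
In Python, from cell import manip gives the robot as it stands. Calls block until the motion is done:
- manip.reach(position, orientation): joint-space move of the TCP to a pose.
- manip.servo_line(position, rotation=None, velocity=0.15, until_force=None): straight line of the TCP; rotation=None keeps the orientation; velocity is the mean speed in m/s. With until_force (N) it stops when the force on the tool has changed by that much, and returns True; else False.
- manip.set_joints(angles): joint-space move.
- manip.set_gripper(opening, force=None): finger opening in m; force is the grip in N (None keeps the last); returns when the fingers have stopped.
- manip.pause(seconds).
- manip.inverse_kinematics(position, orientation): joint angles nearest the present ones, or None.
- manip.get_state(): the state.
- manip.get_image(name): name is "scene" or "top" or "wrist"; returns a dict with "frame" (420x560x3 uint8, red, green, blue), "depth" (420x560 float32, m along the optical axis (not along the pixel's ray), 0 where there is no reading), "fov_y" (degrees; the focal length in pixels is half the picture's height over the tangent of half this angle, whatever the lens; pixels are square), "cx", "cy" (the principal point, pixels), "k1" (the pictures are not rectified: a ray, as slopes to the right and down, at radius r is drawn at 1 + k1 r^2 times it, then the intrinsics apply), "R" (3x3) and "t" (3): a world point X has camera coordinates R X + t. Camera axes: x right, y down, z forward; pixel columns grow to the right and rows downward; lengths in m; the calibration is good to about 2 mm. A picture is of the moment at which its call begins.
A pose or a line that the arm cannot do raises manip.MotionError and nothing moves.
- manip.close_job(): hands the job in, once; it reports no verdict.
Trained networks look in a picture, given as the dict that the camera call returned (one of the last four; its "shot" number tells which), for a name from the list of things; names that differ only in an ending like _2 or _b are one class to them, and where a whole thing is asked for, a point or a joint stands for the part that bears it (a point fixed in the world has none). Each returns a list of dicts, best first, with "conf" (0 to 1); they miss things now and then, are a little off and sometimes report something else, mostly with a low value. They report only what shows in the picture. A call takes as long as a camera call.
- manip.recognise(picture, target): "centre" ([column, row] in pixels, amid what is visible of it).
- manip.silhouettes(picture, target): "mask" (420x560 bool, what is visible of it) and "centre" ([column, row] in pixels, amid what is visible of it).
The state is a dict: "time": time; "joint_positions": joint angles; "joint_velocities": joint speeds; "tau": joint torques, N m; "eef_pos": TCP position; "tool_rot": TCP orientation; "force": force on the tool from outside, world axes, zero at the start; "torque": the same for the moment, N m; "grip_width": finger opening in m.
Only numpy, scipy, OpenCV 4.12 (cv2) and the standard library are available. Lean on these libraries where they do the work, as an engineer would, in place of code of your own. Each camera call takes 0.05 s, during which the arm holds its last target.

## Task

Before the steel pressure vessel is used, check that the screw of its clamping yoke is tight: take the torque driver from its stand, seat it fully down on the square screw head and load it clockwise until its pointer stands in the green band (0.3 N m), and keep it there for a second. The pointer must never run on into the red and the screw must not turn. Then ease the load off while the driver is still on the screw, lift it off and put it back upright in the pocket of its stand, leaving everything else on the bench alone.

Things in the scene. Friction and masses are not known exactly. Their poses are not given: they have to be found in the camera images.
- yoke: clamping yoke, fixed: aluminium base plate 68 x 108 (its x, y), two steel pillars, grey crossbar 37 x 100 along its y, top 84 above the bench, over a closed steel vessel. Pillar nuts 38 either side of the screw along y reach 90.5 above the bench. Origin on the bench under the screw's axis, z up
- clamp_screw: tight vertical clamp screw on top of the yoke: round flange of diameter 29.6, 4 thick, and on it a square head 16 x 16, 12 high, whose top 3 mm taper to 11 x 11. The faces of the square look along this body's x and y. Friction holds it up to about 0.5 N m, beyond that it turns. Origin on the axis at the underside of the flange, z up
- screw_seat (a point): on the screw's axis on the upper face of the flange, 88 above the bench, where the socket's rim rests when fully seated; axes as the screw body (square faces look along x and y), z up. The head's top is 12 above it
- witness_mark (a point): the red paint mark on the rim of the screw's flange, 14.8 from the axis on the side of the screw's -x; a matching red stroke on the crossbar shows whether the screw has turned
- driver: handle of the torque driver; tool loose, 0.25 kg, 106 high, upright in its stand. Blue paddle grip, 56 long (its x), 14 thick (its y), 70 to 106 above the origin: pinch it across the thickness. Below: steel collar with black pointer (59 to 67), dial (diameter 72, 45 to 59), shank, socket (diameter 32, lowest 31). Origin on the axis at the socket's lower rim, z up. Paddle and socket may be askew
- driver_socket (a joint): pointer reading: turn of collar and pointer against dial and socket (torsion spring), rad: 0 unloaded, grows under clockwise load seen from above; 1.2 N m per rad. Green 0.21 to 0.31 rad (0.25 to 0.37 N m; 0.3 N m at 0.25), red from 0.35. The paddle drives the collar by a one-way clutch: clockwise it idles up to 0.8 rad (not known beforehand) before it bites; the other way it idles 0.8 rad or more
- socket_mouth (a point): centre of the socket's mouth at its lower rim, z up along the tool; square bore 17.5 x 17.5, 14 deep, faces along this point's x and y: on the 16 mm head 0.75 mm of room each side and up to 0.1 rad of free turn either way. Its -x is the way the unloaded black pointer and the dial's zero mark point. It keeps its angle to the paddle while carried
- stand: black plastic driver stand, fixed: block 64 x 64, 32 high round the pocket, with a lower step 40 wide on its +x side carrying three small steel spare bits (tops 41 above the bench, 53 from the pocket's axis). Origin on the bench under the pocket's axis, z up
- pocket (a point): centre of the floor of the stand's round pocket, 8 above the bench; the pocket is 41 in diameter and 24 deep, so its mouth is 32 above the bench; the driver stands in it on its socket's rim with about 4 mm of room all round and may face any way
- spare_vessel: a second small steel pressure vessel (diameter 53, height 45), loose, behind the work; origin under its centre. Bystander
- sample_pot_blue: plastic sample pot with blue lid, diameter 49, height 59, loose; origin under its centre. Bystander
- sample_pot_white: plastic sample pot with white lid, diameter 49, height 59, loose; origin under its centre. Bystander
- timer: small white bench timer, 63 x 63 x 20, loose; origin under its centre. Bystander
- tweezers: steel tweezers, 133 x 18 x 10, lying loose; origin under the centre. Bystander
- petri_dish: small petri dish, diameter 58, height 12, loose; origin under its centre. Bystander
- marker: white marker pen with blue cap, 133 x 14 x 15, lying loose on the notebook; origin under the centre. Bystander

How it is judged:
By the outcome, as a careful person would: the job done as asked, in the order asked, and still so for the second after the job is handed in, with the robot touching nothing.
It also fails if it takes over 61 s, if anything falls off the work surface, if the arm or the gripper's body presses on something with over 40 N, if the wrist force passes 120 N, or if a joint passes its speed limit or range.

## Working session

There is one attempt and no reset: what is moved stays moved. The work goes in short steps, each a Python script; the robot and the scene stay as the last script left them, time stands still between calls to the robot, and variables do not carry over. Pictures are saved under pics/ and viewed, and the job is handed in when it is done.

```bash
ls -la; mkdir -p pics; cat > h.py <<'E'
import numpy as np, cv2, pickle
from cell import manip
def save(p,name): cv2.imwrite('pics/'+name, p['frame'][:,:,::-1])
def K(p):
    f=p['frame'].shape[0]/2/np.tan(np.radians(p['fov_y'])/2); return f
def slopes(p,uv):
    f=K(p); d=(np.atleast_2d(np.asarray(uv,float))-[p['cx'],p['cy']])/f
    s=d.copy()
    for _ in range(20):
        r2=(s**2).sum(1,keepdims=True); s=d/(1+p['k1']*r2)
    return s
def onplane(p,uv,z):
    s=slopes(p,uv); R=np.array(p['R']);t=np.array(p['t'])
    c=-R.T@t; d=np.c_[s,np.ones(len(s))]@R
    return c+d*((z-c[2])/d[:,2])[:,None]
def cloud(p,mask):
    v,u=np.nonzero(mask&(p['depth']>0)); z=p['depth'][v,u]
    s=slopes(p,np.c_[u,v]); X=np.c_[s*z[:,None],z]
    return (X-np.array(p['t']))@np.array(p['R']), np.c_[u,v]
def proj(p,X):
    X=np.atleast_2d(X)@np.array(p['R']).T+np.array(p['t']); s=X[:,:2]/X[:,2:]
    r2=(s**2).sum(1,keepdims=True); return s*(1+p['k1']*r2)*K(p)+[p['cx'],p['cy']]
E
python3 - <<'E'
from h import *
for n in ['scene','top','wrist']:
    p=manip.get_image(n); save(p,f'{n}0.png'); pickle.dump(p,open(f'{n}0.pkl','wb'))
    print(n,p['fov_y'],p['cx'],p['cy'],p['k1'],-np.array(p['R']).T@p['t'])
print(manip.get_state())
E
```

```text
total 12
drwxr-xr-x  3 agent agent 4096 Dec  7 04:51 .
drwxr-xr-x 23 root  root  4096 Dec  7 04:51 ..
drwxr-xr-x  2 agent agent 4096 Dec  7 04:51 pics
scene 57.09772768062932 276.4821008590983 203.00897897482474 -0.03231754448968743 [-0.19051652  0.48345273  0.50395909]
top 42.98041012902164 286.3943202167788 219.91671559807213 -0.04275307304095837 [ 0.32738183 -0.00824625  1.49689653]
wrist 62.87901135311446 280.5893920053397 209.12891204306516 0.028925050855011736 [0.08979003 0.64994442 0.38350139]
{'time': 0.15, 'joint_positions': array([-1.29590793,  0.32165565, -0.07008908,  1.45142908,  0.02259305,
        1.37080845, -0.05686693]), 'joint_velocities': array([-0.00041649, -0.00123766, -0.0021992 , -0.0055776 ,  0.00148385,
       -0.00063017, -0.000904  ]), 'tau': array([-1.28790152e-04, -4.91795468e+01, -4.04586364e-01, -3.12875533e+01,
       -6.39470480e-02,  4.05280560e-02,  1.29332602e-04]), 'eef_pos': array([0.16752739, 0.62759873, 0.22969367]), 'tool_rot': array([[-9.66202717e-01,  2.57783264e-01, -3.11993149e-04],
       [ 2.57783441e-01,  9.66201585e-01, -1.48139063e-03],
       [-8.04294379e-05, -1.51175032e-03, -9.99998854e-01]]), 'force': array([ 0.31408604, -0.62474527, -0.57629116]), 'torque': array([-0.04230568,  0.01878901, -0.02382681]), 'grip_width': 0.08674468343546579}
```

View pics/scene0.png

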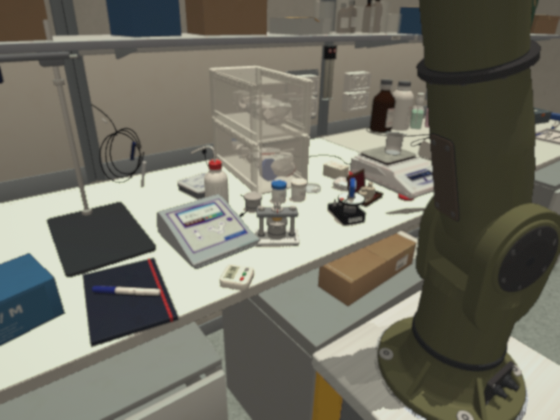

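View pics/top0.png

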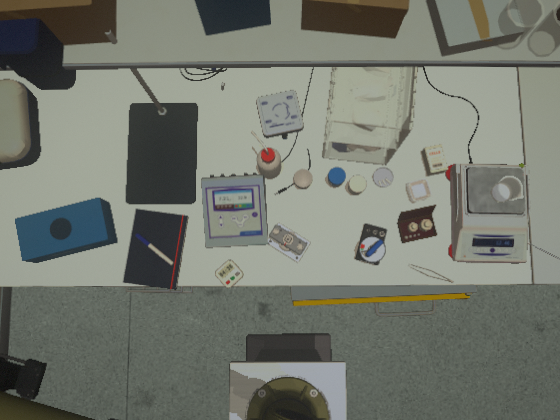

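View pics/wrist0.png

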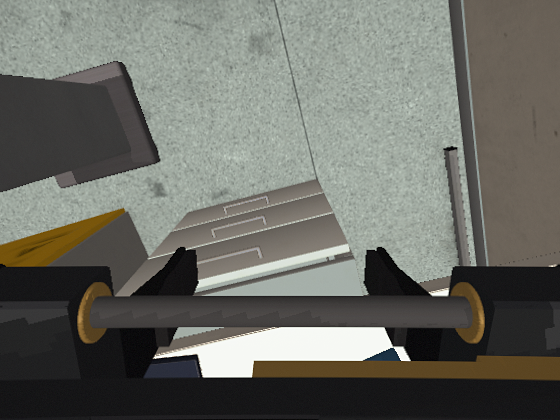

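The top view shows the yoke at about (289,240) and the driver in its stand at about (371,247). To the driver's right is a brown box at (417,224).

```bash
python3 - <<'E'
from h import *
p=manip.get_image('top')
a=p['frame'][210:280,250:450,::-1]; cv2.imwrite('pics/topc.png',cv2.resize(a,None,fx=4,fy=4,interpolation=cv2.INTER_CUBIC))
for n,z in [('yoke',.084),('clamp_screw',.1),('driver',.106),('stand',.032),('spare_vessel',.045),('sample_pot_blue',.059),('sample_pot_white',.059),('timer',.02),('tweezers',.01),('petri_dish',.012),('marker',.02)]:
    r=manip.silhouettes(p,n)
    for d in r[:2]:
        X,_=cloud(p,d['mask']); print(n,round(d['conf'],2),np.round(d['centre'],1),onplane(p,d['centre'],z)[0].round(3), d['mask'].sum(), np.median(X,0).round(3), np.percentile(X[:,2],[5,95]).round(3))
E
```

```text
yoke 0.58 [288.3 241.5] [ 0.473 -0.003  0.084] 971 [0.475 0.    0.079] [0.007 0.094]
clamp_screw 0.53 [289.1 239.1] [ 0.478 -0.005  0.1  ] 82 [ 0.478 -0.001  0.092] [0.083 0.103]
driver 0.94 [372.3 247.2] [ 0.455 -0.223  0.106] 574 [ 0.454 -0.226  0.068] [0.061 0.114]
stand 0.7 [376.1 229.7] [ 0.51  -0.246  0.032] 296 [ 0.504 -0.236  0.024] [0.017 0.039]
spare_vessel 0.68 [303.2 178.1] [ 0.654 -0.045  0.045] 266 [ 0.654 -0.042  0.044] [0.037 0.049]
sample_pot_blue 0.85 [335.2 179.1] [ 0.648 -0.133  0.059] 282 [ 0.656 -0.136  0.058] [0.024 0.063]
sample_pot_white 0.74 [361.3 184.6] [ 0.632 -0.204  0.059] 312 [ 0.634 -0.193  0.058] [0.001 0.063]
timer 0.87 [230.9 272.5] [0.395 0.156 0.02 ] 525 [0.393 0.162 0.018] [0.01  0.024]
petri_dish 0.71 [382.6 174. ] [ 0.672 -0.272  0.012] 300 [ 0.667 -0.275  0.003] [-0.003  0.012]
petri_dish 0.28 [152.3 247.9] [0.465 0.379 0.012] 198 [0.46  0.369 0.026] [0.02  0.031]
marker 0.69 [154.1 248.3] [0.463 0.372 0.02 ] 200 [0.463 0.372 0.026] [0.02  0.031]
marker 0.15 [358.6 183.2] [ 0.644 -0.202  0.02 ] 264 [ 0.634 -0.191  0.058] [0.026 0.063]
```

View pics/topc.png

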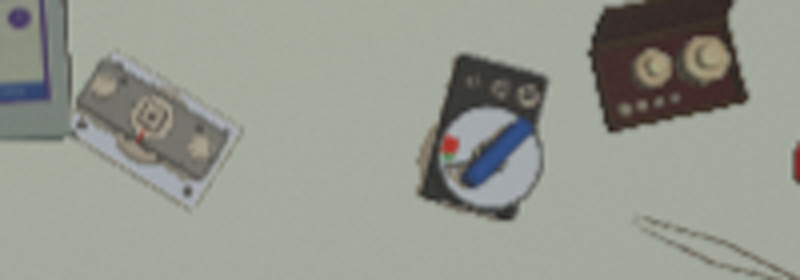

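```bash
cat >> h.py <<'E'
def Rt(yd):  # tool y heading in degrees, pointing down
    a=np.radians(yd); y=np.array([np.cos(a),np.sin(a),0]); z=np.array([0,0,-1.]); return np.c_[np.cross(y,z),y,z]
E
python3 - <<'E'
from h import *
p=pickle.load(open('wrist0.pkl','rb')); print(np.array(p['R']).round(3))
for xy in [(.45,-.223),(.478,-.003)]:
  for yd in range(-180,181,30):
    q=manip.inverse_kinematics([*xy,.25],Rt(yd)); print(xy,yd,None if q is None else np.round(q,2))
E
```

```text
[[ 0.258  0.966 -0.002]
 [ 0.924 -0.246  0.294]
 [ 0.283 -0.078 -0.956]]
(0.45, -0.223) -180 None
(0.45, -0.223) -150 [ 0.48  0.   -0.07  1.78  0.    1.36 -2.21]
(0.45, -0.223) -120 [ 0.29 -0.    0.12  1.78  0.    1.36 -1.69]
(0.45, -0.223) -90 [ 0.57  0.   -0.16  1.78  0.    1.36 -1.16]
(0.45, -0.223) -60 [ 0.46  0.   -0.05  1.78  0.    1.36 -0.64]
(0.45, -0.223) -30 [ 0.2  -0.01  0.21  1.79  0.    1.36 -0.12]
(0.45, -0.223) 0 [-0.06 -0.02  0.46  1.8   0.01  1.36  0.4 ]
(0.45, -0.223) 30 [-0.2  -0.02  0.61  1.8   0.01  1.36  0.92]
(0.45, -0.223) 60 [-0.25 -0.03  0.65  1.8   0.02  1.36  1.45]
(0.45, -0.223) 90 [-0.26 -0.03  0.66  1.8   0.02  1.36  1.97]
(0.45, -0.223) 120 [-0.25 -0.03  0.65  1.8   0.02  1.36  2.49]
(0.45, -0.223) 150 None
(0.45, -0.223) 180 None
(0.478, -0.003) -180 None
(0.478, -0.003) -150 [ 1.03 -0.04 -1.04  1.8  -0.04  1.36 -2.61]
(0.478, -0.003) -120 [ 0.61 -0.04 -0.64  1.81 -0.02  1.36 -2.11]
(0.478, -0.003) -90 [-0.73 -0.1   0.64  1.85  0.06  1.37 -1.67]
(0.478, -0.003) -60 [-0.34 -0.07  0.28  1.84  0.02  1.36 -1.11]
(0.478, -0.003) -30 [-0.03 -0.05 -0.02  1.83 -0.    1.36 -0.57]
(0.478, -0.003) 0 [-0.02 -0.05 -0.03  1.83 -0.    1.36 -0.05]
(0.478, -0.003) 30 [-0.01 -0.05 -0.04  1.83 -0.    1.36  0.48]
(0.478, -0.003) 60 [-0.   -0.05 -0.05  1.83 -0.    1.36  1.  ]
(0.478, -0.003) 90 [ 0.01 -0.05 -0.05  1.83 -0.    1.36  1.52]
(0.478, -0.003) 120 [-0.68 -0.09  0.6   1.85  0.05  1.37  2.  ]
(0.478, -0.003) 150 [-0.79 -0.1   0.7   1.85  0.07  1.37  2.51]
(0.478, -0.003) 180 None
```

```bash
python3 - <<'E'
from h import *
manip.reach([.15,.5,.33],Rt(60)); print(manip.get_state()['time'])
manip.reach([.45,-.223,.29],Rt(43)); s=manip.get_state();print(s['time'],s['eef_pos'],s['joint_positions'].round(2),s['force'])
p=manip.get_image('wrist'); save(p,'w1.png'); pickle.dump(p,open('w1.pkl','wb'))
for n in ['driver','driver_socket','socket_mouth','stand']:
    r=manip.silhouettes(p,n)
    for d in r[:2]:
        X,_=cloud(p,d['mask']); print(n,round(d['conf'],2),np.round(d['centre'],1),d['mask'].sum(), np.median(X,0).round(3), np.percentile(X[:,2],[5,95]).round(3))
    if r: pickle.dump(r,open(f'w1_{n}.pkl','wb'))
E
```

```text
1.4417
4.2083 [ 0.45054787 -0.22192972  0.28996614] [-0.39 -0.06  0.77  1.74  0.04  1.44  1.13] [-0.5274819   0.40852799 -0.39532367]
driver_socket 0.93 [288.1 178.9] 2420 [ 0.45  -0.224  0.067] [0.065 0.068]
socket_mouth 0.7 [286.5 177.8] 2339 [ 0.451 -0.225  0.067] [0.065 0.068]
stand 0.84 [298.2 208.4] 1248 [ 0.504 -0.232  0.023] [0.02 0.04]
stand 0.48 [401.2 253.4] 1355 [ 0.625 -0.188  0.058] [0.004 0.06 ]
```

View pics/w1.png

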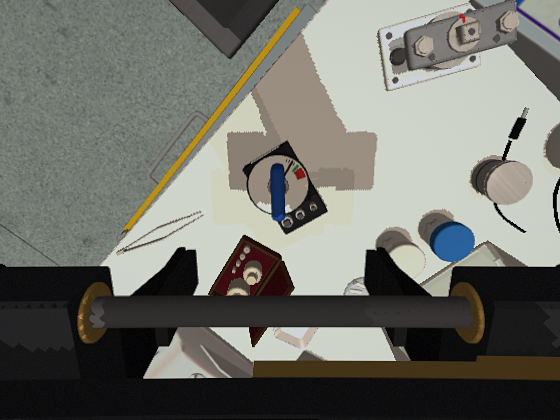

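```bash
python3 - <<'E'
from h import *
p=pickle.load(open('w1.pkl','rb'))
a=p['frame'][135:245,230:340,::-1]; cv2.imwrite('pics/w1c.png',cv2.resize(a,None,fx=5,fy=5,interpolation=cv2.INTER_CUBIC))
a=p['frame'][0:100,370:530,::-1]; cv2.imwrite('pics/w1y.png',cv2.resize(a,None,fx=5,fy=5,interpolation=cv2.INTER_CUBIC))
E
```

```text
(no output)
```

View pics/w1c.png

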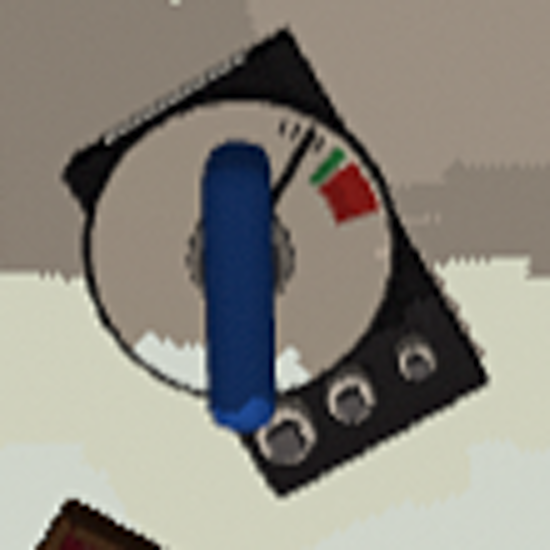

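View pics/w1y.png

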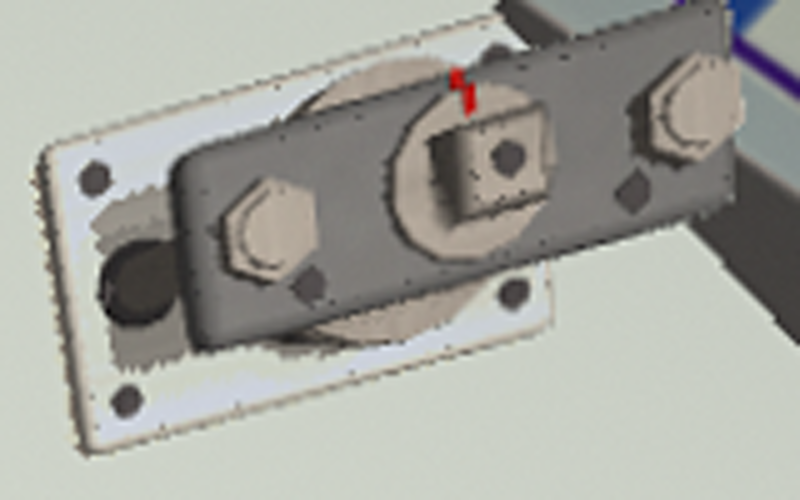

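```bash
cat >> h.py <<'E'
from scipy.optimize import least_squares
def circ(P,r):
    f=lambda c: np.hypot(*(P-c).T)-r
    s=least_squares(f,P.mean(0),loss='soft_l1',f_scale=.0005); return s.x, np.median(np.abs(s.fun))
def rectfit(P):
    (c,wh,a)=cv2.minAreaRect((P*1000).astype(np.float32)); return np.array(c)/1000,wh,a
def paddle(p,z,near):
    f=p['frame'].astype(int); m=(f[...,2]>f[...,0]+30)&(f[...,2]>70)
    X,uv=cloud(p,m); k=(abs(X[:,2]-z)<.004)&(np.hypot(*(X[:,:2]-near).T)<.05)
    X=X[k]; P=onplane(p,uv[k],z)[:,:2]
    c,wh,a=rectfit(P); w=np.linalg.eigh(np.cov(P.T))[1][:,1]
    return c,wh,np.degrees(np.arctan2(w[1],w[0])),np.median(X[:,2]),P.mean(0),len(P)
E
python3 - <<'E'
from h import *
p=pickle.load(open('w1.pkl','rb'))
print('paddle',paddle(p,.114,[.45,-.223]))
r=pickle.load(open('w1_driver_socket.pkl','rb')); m=r[0]['mask']
X,uv=cloud(p,np.ones_like(m)); k=(abs(X[:,2]-.067)<.004)&(np.hypot(*(X[:,:2]-[.45,-.223]).T)<.05)
D=np.zeros(m.shape,np.uint8); D[uv[k][:,1],uv[k][:,0]]=1
print('z',np.median(X[k][:,2]))
cs,_=cv2.findContours(D,cv2.RETR_EXTERNAL,cv2.CHAIN_APPROX_NONE); c=max(cs,key=len)[:,0,:]
P=onplane(p,c,.067)[:,:2]; k=np.hypot(*(P-P.mean(0)).T)>.03
print('dial',circ(P[k],.0355), 'n',k.sum())
# pointer dark pixels on dial
f=p['frame'].max(2); X,uv=cloud(p,f<70); 
c0=circ(P[k],.0355)[0]
rr=np.hypot(*(X[:,:2]-c0).T); kk=(X[:,2]>.06)&(rr<.033)&(rr>.012)
for u,x,r_ in zip(uv[kk],X[kk],rr[kk]): 
    q=onplane(p,u,.072)[0][:2]-c0; print(u,x.round(4),r_.round(4),np.degrees(np.arctan2(q[1],q[0])).round(1))
E
```

```text
paddle (array([ 0.45310056, -0.22744202]), (12.175907135009766, 53.41881561279297), np.float64(134.70708822698893), np.float64(0.11328685827806906), array([ 0.45237942, -0.22698177]), 608)
z 0.0667554019489622
dial (array([ 0.45306229, -0.22769618]), np.float64(0.00039455516328142787)) n 173
[286 160] [ 0.4406 -0.2009  0.0665] 0.0295 115.6
[289 160] [ 0.443  -0.1987  0.0665] 0.0307 110.0
[291 161] [ 0.445  -0.1977  0.069 ] 0.031 105.5
[292 161] [ 0.4462 -0.1972  0.0667] 0.0313 103.8
[291 162] [ 0.4457 -0.1984  0.07  ] 0.0302 104.6
[292 162] [ 0.4465 -0.1977  0.07  ] 0.0307 102.8
[290 163] [ 0.4458 -0.2001  0.069 ] 0.0286 105.4
[291 163] [ 0.4466 -0.1994  0.0688] 0.0291 103.5
[274 164] [ 0.432  -0.2105  0.0862] 0.0272 142.2
[275 164] [ 0.4324 -0.2093  0.0897] 0.0277 139.7
[276 164] [ 0.4334 -0.2089  0.0875] 0.0272 137.2
[277 164] [ 0.4341 -0.2082  0.0877] 0.0272 134.7
[278 164] [ 0.4347 -0.2072  0.0895] 0.0275 132.1
[279 164] [ 0.4355 -0.2066  0.0887] 0.0274 129.6
[280 164] [ 0.4365 -0.2061  0.087 ] 0.0272 127.1
[281 164] [ 0.4375 -0.2057  0.0848] 0.027 124.6
[290 164] [ 0.4464 -0.200
[... 28231 characters left out ...]
2] 0.0328 -40.5
[306 419] [ 0.4374 -0.1992  0.3939] 0.0325 -40.2
[307 419] [ 0.4378 -0.1994  0.3936] 0.0322 -40.0
[308 419] [ 0.4379 -0.1993  0.3935] 0.0322 -39.8
[309 419] [ 0.4378 -0.1989  0.3939] 0.0326 -39.5
[310 419] [ 0.4386 -0.1994  0.3931] 0.0318 -39.3
[311 419] [ 0.438  -0.1986  0.3939] 0.0327 -39.1
[312 419] [ 0.4386 -0.1989  0.3934] 0.0323 -38.8
[313 419] [ 0.4384 -0.1984  0.3938] 0.0328 -38.6
[315 419] [ 0.4392 -0.1986  0.3932] 0.0322 -38.1
[316 419] [ 0.4398 -0.1989  0.3927] 0.0317 -37.9
[317 419] [ 0.4389 -0.1979  0.3938] 0.033 -37.7
[318 419] [ 0.4395 -0.1981  0.3933] 0.0325 -37.4
[319 419] [ 0.4403 -0.1986  0.3925] 0.0318 -37.2
[328 419] [ 0.4413 -0.1972  0.3929] 0.0327 -35.1
```

The crop shows the dial centred near (278,185). The pointer is at 104° world and the paddle's long axis lies along 135°. The red sector runs clockwise from the pointer, as stated. Next I look at the screw from two headings, so the camera's calibration bias cancels.

```bash
python3 - <<'E'
from h import *
for i,h in enumerate([89,-1]):
    manip.reach([.478,-.003,.311],Rt(h)); manip.pause(.15); s=manip.get_state();print(s['time'],s['eef_pos'].round(4),s['joint_positions'].round(2))
    p=manip.get_image('wrist'); p['eef']=s['eef_pos']; p['rot']=s['tool_rot']; save(p,f's{i}.png'); pickle.dump(p,open(f's{i}.pkl','wb'))
    for n in ['clamp_screw']:
        r=manip.silhouettes(p,n); pickle.dump(r,open(f's{i}_{n}.pkl','wb'))
        for d in r[:2]:
            X,_=cloud(p,d['mask']); print(n,round(d['conf'],2),np.round(d['centre'],1),d['mask'].sum(), np.median(X,0).round(4), np.percentile(X[:,2],[5,95]).round(3))
    u,v=(int(k) for k in (r[0]['centre'] if r else (280,180)))
    cv2.imwrite(f'pics/s{i}c.png',cv2.resize(p['frame'][v-50:v+50,u-60:u+60,::-1],None,fx=5,fy=5,interpolation=cv2.INTER_CUBIC)); print(u,v)
E
```

```text
5.5 [ 0.478  -0.0054  0.311 ] [-0.66 -0.11  0.57  1.75  0.06  1.49  1.45]
280 180
7.1417 [ 0.478 -0.003  0.311] [-0.56 -0.1   0.47  1.75  0.05  1.49 -0.11]
clamp_screw 0.88 [278.9 180.6] 488 [0.4789 0.0006 0.0893] [0.087 0.101]
278 180
```

View pics/s0c.png

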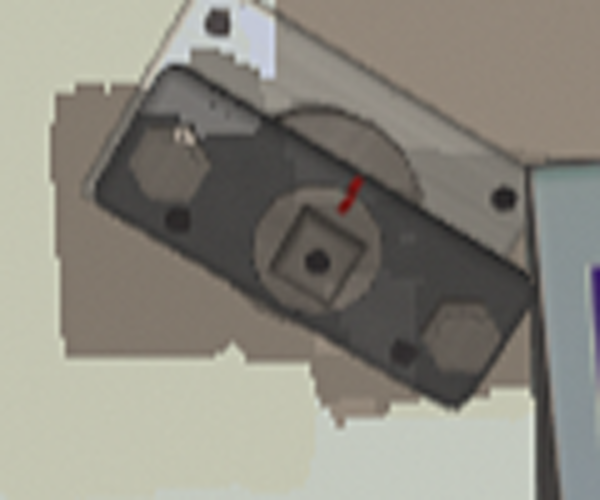

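View pics/s1c.png

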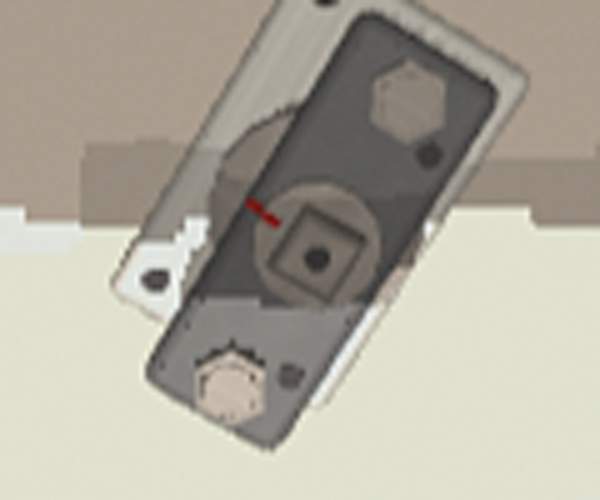

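```bash
python3 - <<'E'
from h import *
for i in range(2):
    p=pickle.load(open(f's{i}.pkl','rb')); f=p['frame']
    X,uv=cloud(p,np.ones(f.shape[:2],bool)); near=np.hypot(*(X[:,:2]-[.479,0]).T)
    print('z med', [np.median(X[(near<r2)&(near>r1)][:,2]).round(4) for r1,r2 in [(0,.004),(.0118,.0142)]])
    k=(near<.02)&(X[:,2]>.0945)&(X[:,2]<.11); P=onplane(p,uv[k],.0975)[:,:2]; print('head',k.sum(),rectfit(P),P.mean(0))
    k=(near<.02)&(X[:,2]>.0985)&(X[:,2]<.11); P=onplane(p,uv[k],.1)[:,:2]; print('top',k.sum(),rectfit(P),P.mean(0))
    k=(near<.065)&(X[:,2]>.081)&(X[:,2]<.1); P=onplane(p,uv[k],.084)[:,:2]; 
    D=np.zeros(f.shape[:2],np.uint8); D[uv[k][:,1],uv[k][:,0]]=1; n,l,st,_=cv2.connectedComponentsWithStats(D); j=1+np.argmax(st[1:,4]); v,u=np.nonzero(l==j)
    c=rectfit(onplane(p,np.c_[u,v],.084)[:,:2]); print('bar',c)
    # flange circle by radial gradient in rectified patch (0.1 mm/px) at z=.088
    g=cv2.cvtColor(f,cv2.COLOR_RGB2GRAY); S=400; xs=np.linspace(-.02,.02,S)
    gx,gy=np.meshgrid(xs+.479,xs+0.0,indexing='xy'); uvp=proj(p,np.c_[gx.ravel(),gy.ravel(),np.full(gx.size,.088)]).astype(np.float32)
    patch=cv2.remap(g,uvp[:,0].reshape(S,S),uvp[:,1].reshape(S,S),cv2.INTER_CUBIC); pb=cv2.GaussianBlur(patch,(0,0),4).astype(float)
    th=np.linspace(0,2*np.pi,180,endpoint=False); best=[]
    def score(c):
        a=[]
        for r in (.0138,.0158):
            U=((c[0]+r*np.cos(th)-.479+.02)/.04*(S-1)).astype(np.float32)[None]; V=((c[1]+r*np.sin(th)+.02)/.04*(S-1)).astype(np.float32)[None]
            a.append(cv2.remap(pb,U,V,cv2.INTER_LINEAR)[0])
        return np.clip(a[0]-a[1],-5,25).mean()
    G=[(score((x,y)),x,y) for x in np.arange(.474,.485,.00025) for y in np.arange(-.005,.006,.00025)]
    print('flange',max(G))
    cv2.imwrite(f'pics/patch{i}.png',patch)
E
```

```text
z med [np.float64(0.1003), np.float64(0.0876)]
head 218 (array([ 0.47887637, -0.0015098 ]), (16.243854522705078, 16.307462692260742), 57.02332305908203) [ 0.47881736 -0.00147992]
top 149 (array([ 0.47871057, -0.00164446]), (14.292816162109375, 14.349630355834961), 54.716121673583984) [ 0.47888847 -0.00138838]
bar (array([ 0.4783093, -0.0015206]), (98.37451934814453, 36.42960739135742), 57.77305603027344)
flange (np.float64(21.75886501736111), np.float64(0.4789999999999994), np.float64(-0.001499999999999997))
z med [np.float64(0.1002), np.float64(0.0875)]
head 217 (array([ 0.47884604, -0.00151622]), (16.272396087646484, 15.984539031982422), 57.238243103027344) [ 0.47876301 -0.00147368]
top 147 (array([ 0.47882901, -0.00166164]), (13.824934005737305, 14.02182674407959), 61.856712341308594) [ 0.47888831 -0.00150604]
bar (array([ 0.47859879, -0.0009789 ]), (98.3397216796875, 36.33771896362305), 57.68758010864258)
flange (np.float64(17.72886284722222), np.float64(0.4789999999999994), np.float64(-0.001499999999999997))
```

Both views agree: the head centre is at (0.4789, -0.0015), the square's faces are at 57.5°, and the heights match the spec. The pointer at 104° means the socket has to turn 43.5° counter-clockwise. Now the grasp.

```bash
python3 - <<'E'
from h import *
manip.reach([.4531,-.2276,.19],Rt(44.7))
manip.servo_line([.4531,-.2276,.088],Rt(44.7),velocity=.1)
s=manip.get_state();print(s['time'],s['eef_pos'].round(4),s['force'].round(2),s['joint_positions'].round(2))
manip.set_gripper(0.0,force=50)
s=manip.get_state();print(s['time'],s['eef_pos'].round(4),s['force'].round(2),s['torque'].round(3),s['grip_width'])
p=manip.get_image('wrist');save(p,'g0.png')
E
```

```text
9.6167 [ 0.4536 -0.2278  0.0886] [ 0.26 -0.18 -0.23] [-0.37  0.18  0.85  1.99 -0.16  1.03  1.34]
10.8 [ 0.453  -0.2277  0.0879] [-0.36 -0.61 -0.81] [-0.174 -0.008  0.007] 0.013779688146785764
```

View pics/g0.png

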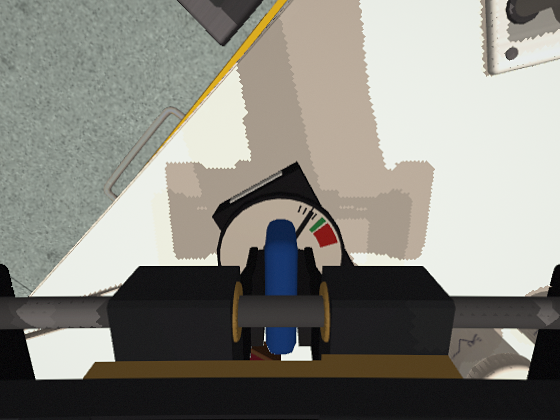

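The grip is good (width 13.8 mm), and the dial's scale and pointer show at about (310,225) between the fingers. Now I lift, carry and re-measure in the hand.

```bash
python3 - <<'E'
from h import *
manip.servo_line([.4531,-.2276,.225],velocity=.12)
manip.servo_line([.4789,-.0015,.225],Rt(88.2),velocity=.12); manip.pause(.2)
s=manip.get_state();print(s['time'],s['eef_pos'].round(4),s['force'].round(2),s['torque'].round(3),s['joint_positions'].round(2),s['tool_rot'].round(4))
p=manip.get_image('wrist');save(p,'g1.png'); p['eef']=s['eef_pos']; pickle.dump(p,open('g1.pkl','wb'))
cv2.imwrite('pics/g1c.png',cv2.resize(p['frame'][170:290,200:360,::-1],None,fx=5,fy=5,interpolation=cv2.INTER_CUBIC))
E
```

```text
14.3917 [ 0.4789 -0.0018  0.2251] [ 0.49  0.15 -2.62] [ 0.027  0.011 -0.064] [-0.68 -0.07  0.61  1.89  0.04  1.31  1.45] [[-9.995e-01  3.200e-02  1.000e-04]
 [ 3.200e-02  9.995e-01  1.000e-04]
 [-1.000e-04  1.000e-04 -1.000e+00]]
```

View pics/g1c.png

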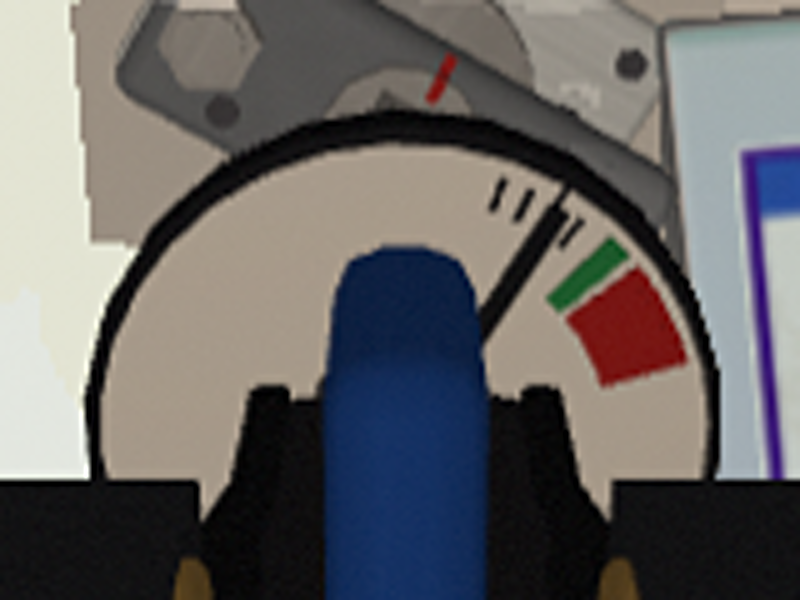

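```bash
cat >> h.py <<'E'
def dial(p,zt,c0,dbg=False):
    # zt: dial top height; returns centre, zmed, pointer angle, green angles, red angles (deg world)
    f=p['frame'].astype(int); X,uv=cloud(p,np.ones(f.shape[:2],bool)); 
    k=(abs(X[:,2]-zt)<.0035)&(np.hypot(*(X[:,:2]-c0).T)<.045)
    z=np.median(X[k][:,2])
    D=np.zeros(f.shape[:2],np.uint8); D[uv[k][:,1],uv[k][:,0]]=1
    n,l,st,_=cv2.connectedComponentsWithStats(D); D=(l==1+np.argmax(st[1:,4])).astype(np.uint8)
    v,u=np.nonzero(D); P=onplane(p,np.c_[u,v],zt)[:,:2]
    rr=np.hypot(*(P-c0).T); th=np.arctan2(*(P-c0).T[::-1])
    E=[]
    for b in np.arange(-np.pi,np.pi,np.pi/90):
        q=(th>=b)&(th<b+np.pi/90)
        if q.sum()>3 and rr[q].max()>.031: E.append(P[q][np.argmax(rr[q])])
    c,res=circ(np.array(E),.0358)
    g=f.max(2)
    def angs(mask,zz,r1,r2):
        v,u=np.nonzero(mask); Q=onplane(p,np.c_[u,v],zz)[:,:2]-c; r=np.hypot(*Q.T); q=(r>r1)&(r<r2)
        return Q[q],np.degrees(np.arctan2(Q[q][:,1],Q[q][:,0]))
    gr=(f[...,1]>f[...,0]+35)&(f[...,1]>f[...,2]+20); rd=(f[...,0]>f[...,1]+60)
    Dd=cv2.dilate(D,np.ones((5,5)))>0
    Gq,Ga=angs(gr&Dd,zt,.012,.034); Rq,Ra=angs(rd&Dd,zt,.012,.034)
    dark=(g<80)&Dd; Pq,Pa=angs(dark,zt+.003,.017,.0265)
    return dict(c=c,res=res,n=len(E),z=z,Pq=Pq,Pa=Pa,green=np.percentile(Ga,[2,98]) if len(Ga) else None,red=np.percentile(Ra,[2,98]) if len(Ra) else None)
E
python3 - <<'E'
from h import *
p=pickle.load(open('g1.pkl','rb')); d=dial(p,.2041,p['eef'][:2])
print({k:v for k,v in d.items() if k[0]!='P'})
print(np.round(np.histogram(d['Pa'],bins=np.arange(-180,181,5))[0]))
print(p['eef'])
E
```

```text
{'c': array([ 0.47985001, -0.00074867]), 'res': np.float64(0.0003322731181556113), 'n': 102, 'z': np.float64(0.20384999587290042), 'green': array([129.48670735, 134.30515368]), 'red': array([104.48612213, 126.05417811])}
[ 6 11 11 10  5  0  0  0  0  0  0  0  1  4  5  3  5  7  4 22 16 23 16  0
  0  0  0  0  0  0  0  0  0  0  0  0  0  0  0  0  0  0  0  0  0  0  0  0
  8 24 19 22  6  6  6  4  6  6  2  0  0  0  0  0  8 61 12 12 11  8 10  8]
[ 0.47891679 -0.00179584  0.22505055]
```

```bash
python3 - <<'E'
from h import *
s=manip.get_state(); p=manip.get_image('wrist'); p['eef']=s['eef_pos'];p['rot']=s['tool_rot']; pickle.dump(p,open('g2.pkl','wb'))
print(s['time'],s['eef_pos'].round(4)); 
for zt in (.2041,):
    d=dial(p,zt,s['eef_pos'][:2]); print(d['c'],d['z'],d['green'],d['red'])
f=p['frame']; g=cv2.cvtColor(f,cv2.COLOR_RGB2GRAY)
# bright dial face boundary & dark rim outer boundary by rays, subpixel, on rectified patch at .2041
c0=s['eef_pos'][:2]; th=np.radians(np.arange(95,265,2)); r=np.arange(.028,.042,.0002)
T,Rr=np.meshgrid(th,r,indexing='ij'); W=np.c_[(c0[0]+Rr*np.cos(T)).ravel(),(c0[1]+Rr*np.sin(T)).ravel(),np.full(T.size,.2041)]
uv=proj(p,W).astype(np.float32); I=cv2.remap(g,uv[:,0].reshape(T.shape),uv[:,1].reshape(T.shape),cv2.INTER_CUBIC).astype(float)
E=[]
for i in range(len(th)):
    gd=np.diff(cv2.GaussianBlur(I[i][None],(0,0),2)[0]); j=np.argmin(gd)
    if gd[j]<-6: E.append((th[i],r[j]))
E=np.array(E); P=np.c_[c0[0]+E[:,1]*np.cos(E[:,0]),c0[1]+E[:,1]*np.sin(E[:,0])]
s2=least_squares(lambda x:np.hypot(P[:,0]-x[0],P[:,1]-x[1])-x[2],[*c0,.034],loss='soft_l1',f_scale=.0003); print('face',s2.x,len(P),np.median(abs(s2.fun)))
# paddle in jaw direction
m=(f[...,2].astype(int)>f[...,0]+30)&(f[...,2]>60); X,uv=cloud(p,m); k=(X[:,2]>.2)&(np.hypot(*(X[:,:2]-c0).T)<.04); L=(X[k]-s['eef_pos'])@s['tool_rot']; 
print('paddle tool-frame y range',np.percentile(L[:,1],[1,50,99]).round(4),'x',np.percentile(L[:,0],[1,99]).round(4),'z',np.percentile(L[:,2],[1,5,50]).round(4))
E
```

```text
14.4417 [ 0.4789 -0.0017  0.225 ]
[ 0.47983056 -0.00063632] 0.20382816342814908 [129.50426213 134.32721573] [104.55165452 126.06730976]
face [ 0.47987379 -0.0005821   0.03355634] 85 5.835588746288395e-05
paddle tool-frame y range [-0.0053  0.001   0.0078] x [-0.0261  0.0269] z [-0.027  -0.0264 -0.0248]
```

```bash
python3 - <<'E'
from h import *
W={'w0':([0.16752739,0.62759873,0.22969367],None),'s0':0,'s1':0,'g2':0}
R0=np.array([[-9.66202717e-01,2.57783264e-01,-3.11993149e-04],[2.57783441e-01,9.66201585e-01,-1.48139063e-03],[-8.04294379e-05,-1.51175032e-03,-9.99998854e-01]])
for n,fn in [('w0','wrist0.pkl'),('s0','s0.pkl'),('s1','s1.pkl'),('g2','g2.pkl')]:
    p=pickle.load(open(fn,'rb')); e=np.array(W[n][0]) if n=='w0' else p['eef']; R=R0 if n=='w0' else p['rot']
    c=-np.array(p['R']).T@p['t']; print(n,((c-e)@R*1000).round(2),'cam axes in tool:',(np.array(p['R'])@R).round(4)[2], np.degrees(np.arctan2(R[1,1],R[0,1])).round(2))
E
```

```text
w0 [  80.86    1.32 -153.82] cam axes in tool: [-2.938e-01 -4.000e-04  9.559e-01] 75.06
s0 [  80.56    1.29 -153.92] cam axes in tool: [-2.937e-01 -1.000e-04  9.559e-01] 88.72
s1 [  82.23    0.41 -153.93] cam axes in tool: [-2.939e-01  1.000e-04  9.558e-01] -0.98
g2 [  80.57    1.29 -153.94] cam axes in tool: [-2.937e-01 -1.000e-04  9.559e-01] 88.17
```

The reported wrist-camera pose carries a constant world offset of about (0.4, 1.3) mm. Comparing dial against screw within that same camera cancels it: the tool must shift (-0.95, -0.9) mm and turn +0.8°.

```bash
python3 - <<'E'
from h import *
h=89.0
manip.servo_line([.4779,-.0026,.186],Rt(h),velocity=.08); manip.pause(.2)
s=manip.get_state();print(s['time'],s['eef_pos'].round(4),s['force'].round(2),s['torque'].round(3))
r=manip.servo_line([.4779,-.0026,.166],Rt(h),velocity=.03,until_force=10)
s=manip.get_state();print(r,s['time'],s['eef_pos'].round(4),s['force'].round(2),s['torque'].round(3),s['grip_width'])
p=manip.get_image('wrist'); p['eef']=s['eef_pos'];p['rot']=s['tool_rot'];pickle.dump(p,open('d0.pkl','wb'))
cv2.imwrite('pics/d0.png',cv2.resize(p['frame'][170:290,200:360,::-1],None,fx=5,fy=5,interpolation=cv2.INTER_CUBIC))
d=dial(p,s['eef_pos'][2]-.021,s['eef_pos'][:2]); print(d['c'],d['z'],d['green'],d['red'])
q=manip.get_image('scene'); save(q,'scene1.png')
E
```

```text
15.3333 [ 0.4783 -0.0026  0.1865] [-0.26 -0.35 -1.89] [ 0.059  0.036 -0.006]
True 15.9417 [ 0.4778 -0.0027  0.1677] [ 0.04 -0.2   5.11] [-0.036  0.212  0.016] 0.013792805700519448
[ 0.47860812 -0.00157019] 0.14660294680993957 [130.13847438 135.07797634] [105.18147718 126.83417312]
```

View pics/d0.png

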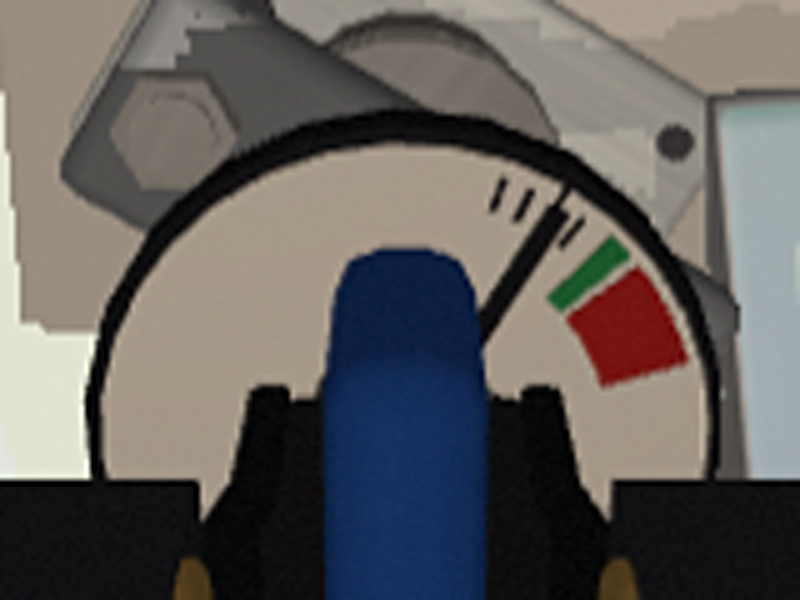

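The driver is fully seated: dial top at 0.1466 (expected 0.147), TCP at 0.1677, and the pointer at zero. I rotate clockwise about the tool axis in small steps, watching the torque.

```bash
cat >> h.py <<'E'
AX=np.array([.4785,-.0028]); OFF=-.0007
def turn(h,z):
    R=Rt(h); t=np.array([*AX,z])-R@np.array([OFF,0,0]); q=manip.inverse_kinematics(t,R); manip.set_joints(q); return q
E
python3 - <<'E'
from h import *
s=manip.get_state(); z=.1672; h=89.0; q0=s['joint_positions']
print(s['force'].round(1),s['torque'].round(3))
# dry check of IK continuity
for hh in (80,60,40,20,5): print(hh,np.round(manip.inverse_kinematics([*(np.array([*AX,z])-Rt(hh)@np.array([OFF,0,0]))],Rt(hh)),2))
for i in range(3):
    h-=4; turn(h,z); s=manip.get_state(); print(h,round(s['time'],2),s['eef_pos'].round(4),s['force'].round(1),s['torque'].round(3),np.degrees(np.arctan2(s['tool_rot'][1,1],s['tool_rot'][0,1])).round(2))
E
```

```text
[-0.8 -1.   5.2] [-0.039  0.25   0.008]
80 [-0.67 -0.02  0.62  1.97  0.01  1.19  1.34]
60 [-0.67 -0.02  0.61  1.97  0.01  1.19  0.99]
40 [-0.66 -0.02  0.61  1.97  0.01  1.19  0.64]
20 [-0.66 -0.02  0.6   1.97  0.01  1.19  0.29]
5 [-0.65 -0.02  0.6   1.97  0.01  1.19  0.03]
85.0 16.29 [ 0.4782 -0.0027  0.1677] [-0.4 -0.1  3.9] [0.023 0.277 0.019] 85.1
81.0 16.54 [ 0.4782 -0.0026  0.1677] [-0.5 -0.3  4.4] [0.033 0.254 0.034] 81.16
77.0 16.79 [ 0.4782 -0.0026  0.1677] [-0.6 -0.3  5.2] [ 0.028  0.265 -0.003] 77.14
```

```bash
python3 - <<'E'
from h import *
z=.1672; h=77.0
while h>20:
    h-=3; turn(h,z); manip.pause(.05); s=manip.get_state(); a=np.degrees(np.arctan2(s['tool_rot'][1,1],s['tool_rot'][0,1]))
    print(h,round(s['time'],2),s['force'].round(1),s['torque'].round(3),a.round(2))
    if abs(s['torque'][2])>.055: break
p=manip.get_image('wrist'); p['eef']=s['eef_pos'];p['rot']=s['tool_rot'];pickle.dump(p,open('d1.pkl','wb'))
cv2.imwrite('pics/d1.png',cv2.resize(p['frame'][170:290,200:360,::-1],None,fx=5,fy=5,interpolation=cv2.INTER_CUBIC))
d=dial(p,.147,s['eef_pos'][:2]); print(d['c'],d['z'],d['green'],d['red'])
E
```

```text
74.0 17.09 [-1.1  0.7  5.1] [ 0.011  0.272 -0.032] 74.16
71.0 17.39 [-0.1  1.2  4.5] [0.026 0.185 0.04 ] 71.16
68.0 17.69 [-0.5  0.2  5.4] [0.016 0.199 0.021] 68.16
65.0 17.99 [-0.8 -0.3  5.6] [ 0.025  0.268 -0.012] 65.16
62.0 18.29 [-1.5  0.4  5.3] [0.058 0.236 0.059] 62.16
[ 0.47907133 -0.00148358] 0.14659775321836999 [128.38435924 133.54667135] [103.18197831 125.20933574]
```

View pics/d1.png

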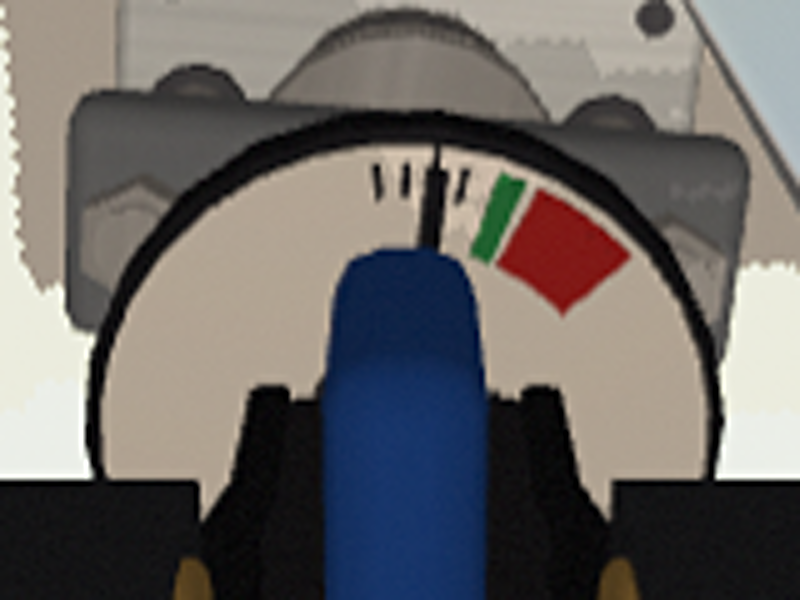

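The pointer still stands on zero and the clutch is idling. I continue, reading the pointer from the image at each step.

```bash
cat >> h.py <<'E'
def reading(p,zt,c0):
    d=dial(p,zt,c0); c=d['c']; g=cv2.cvtColor(p['frame'],cv2.COLOR_RGB2GRAY)
    zero=np.median([d['green'][1]+12.03,d['green'][0]+17.76,d['red'][1]+20.05])
    a=np.arange(zero-35,zero+20,.25); r=np.arange(.0225,.0252,.0003); T,Rr=np.meshgrid(np.radians(a),r,indexing='ij')
    W=np.c_[(c[0]+Rr*np.cos(T)).ravel(),(c[1]+Rr*np.sin(T)).ravel(),np.full(T.size,zt+.003)]
    uv=proj(p,W).astype(np.float32); f=p['frame']
    I=[cv2.remap(np.ascontiguousarray(f[...,k]),uv[:,0].reshape(T.shape),uv[:,1].reshape(T.shape),cv2.INTER_LINEAR).astype(float).mean(1) for k in range(3)]
    m=np.maximum(np.maximum(*I[:2]),I[2]); w=np.clip(90-m,0,None)
    pa=(w*a).sum()/w.sum() if w.sum()>0 else np.nan
    return np.radians(zero-pa),zero,pa,w.max(),np.count_nonzero(w)*.25,d
E
python3 - <<'E'
from h import *
for n in ['g2','d0','d1']:
    p=pickle.load(open(n+'.pkl','rb')); zt={'g2':.2041}.get(n,.147); r=reading(p,zt,p['eef'][:2]); print(n,np.round(r[:5],3),r[5]['green'],r[5]['red'])
E
```

```text
g2 [-1.90000e-02  1.46357e+02  1.47446e+02  7.56000e+01  6.00000e+00] [129.50426213 134.32721573] [104.55165452 126.06730976]
d0 [-1.90000e-02  1.47250e+02  1.48323e+02  7.58000e+01  6.00000e+00] [130.31021706 135.21974807] [105.4019279  127.00621617]
d1 [-3.00000e-03  1.45577e+02  1.45735e+02  6.14000e+01  6.00000e+00] [128.38435924 133.54667135] [103.18197831 125.20933574]
```

```bash
cat >> h.py <<'E'
def look(h,name=None):
    s=manip.get_state(); p=manip.get_image('wrist'); p['eef']=s['eef_pos'];p['rot']=s['tool_rot']
    r=reading(p,.147,s['eef_pos'][:2]); a=np.degrees(np.arctan2(s['tool_rot'][1,1],s['tool_rot'][0,1]))
    print(h,round(s['time'],2),'F',s['force'].round(1),'tz',s['torque'][2].round(3),'a',a.round(2),'read',round(r[0],3),'zero',r[1].round(2),'w',r[4],'z',r[5]['z'].round(4))
    if name:
        pickle.dump(p,open(name+'.pkl','wb')); cv2.imwrite(f'pics/{name}.png',cv2.resize(p['frame'][170:290,200:360,::-1],None,fx=5,fy=5,interpolation=cv2.INTER_CUBIC))
    return r[0],s
E
python3 - <<'E'
from h import *
z=.1672; h=62.0
while h>25:
    h-=2.5; turn(h,z); manip.pause(.05); r,s=look(h)
    if not(-.06<r<.05) or s['torque'][2]>.13: break
look(h,'d2')
E
```

```text
59.5 18.64 F [-0.4  0.3  5.1] tz -0.044 a 59.66 read -0.001 zero 145.67 w 5.75 z 0.1466
57.0 18.99 F [-1.1 -0.7  5.8] tz 0.032 a 57.16 read 0.002 zero 145.75 w 6.0 z 0.1466
54.5 19.34 F [-1.6 -0.2  5.7] tz 0.036 a 54.66 read -0.0 zero 145.69 w 6.25 z 0.1466
52.0 19.69 F [-1.5 -0.1  5.1] tz 0.011 a 52.16 read 0.001 zero 145.66 w 5.75 z 0.1466
49.5 20.04 F [-1.8  0.3  5.6] tz -0.063 a 49.66 read 0.019 zero 145.83 w 8.5 z 0.1466
47.0 20.39 F [-0.8 -0.6  4.9] tz -0.019 a 47.16 read 0.035 zero 145.71 w 10.0 z 0.1466
44.5 20.74 F [-0.4 -0.   5.4] tz 0.0 a 44.66 read 0.043 zero 145.88 w 10.5 z 0.1466
42.0 21.09 F [-0.7 -0.1  5.2] tz 0.064 a 42.17 read 0.071 zero 145.56 w 10.25 z 0.1466
42.0 21.14 F [-0.5 -0.4  6. ] tz 0.018 a 42.17 read 0.073 zero 145.57 w 10.25 z 0.1466
```

View pics/d2.png

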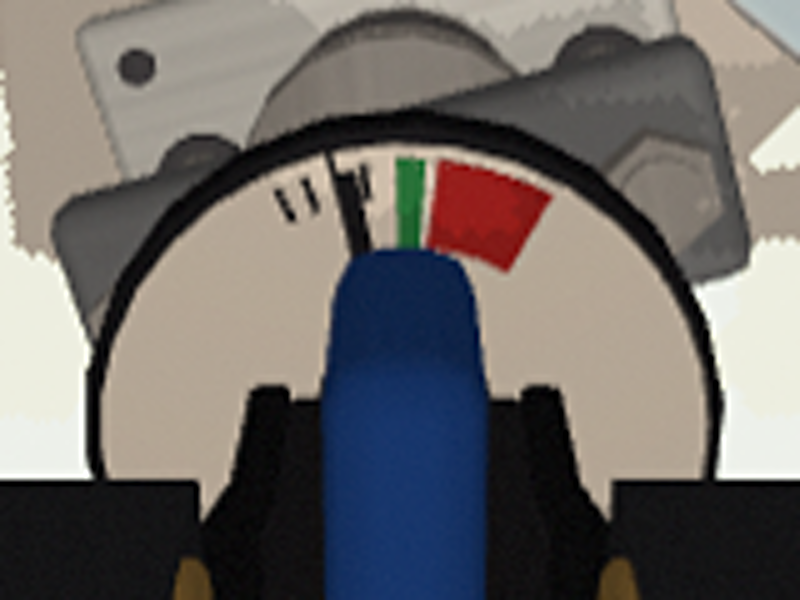

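The pointer is still at the zero mark; my reader was picking up the dark green band. I fix that and continue.

```bash
python3 - <<'E'
s=open('h.py').read()
s=s.replace("w=np.clip(90-m,0,None)","mn=np.minimum(np.minimum(*I[:2]),I[2]); w=np.where(m-mn<25,np.clip(90-m,0,None),0)")
open('h.py','w').write(s)
E
python3 - <<'E'
from h import *
p=pickle.load(open('d2.pkl','rb')); print(np.round(reading(p,.147,p['eef'][:2])[:5],3))
z=.1672; h=42.0
while h>20:
    h-=2; turn(h,z); manip.pause(.05); r,s=look(h)
    if not(-.06<r<.06) : break
look(h,'d3')
E
```

```text
[4.30000e-02 1.45574e+02 1.43108e+02 6.14000e+01 5.75000e+00]
40.0 21.49 F [-1.4 -0.8  5.1] tz 0.064 a 40.18 read 0.06 zero 144.68 w 5.75 z 0.1466
40.0 21.54 F [-1.2  0.4  5.6] tz 0.079 a 40.17 read 0.06 zero 144.69 w 5.75 z 0.1466
```

View pics/d3.png

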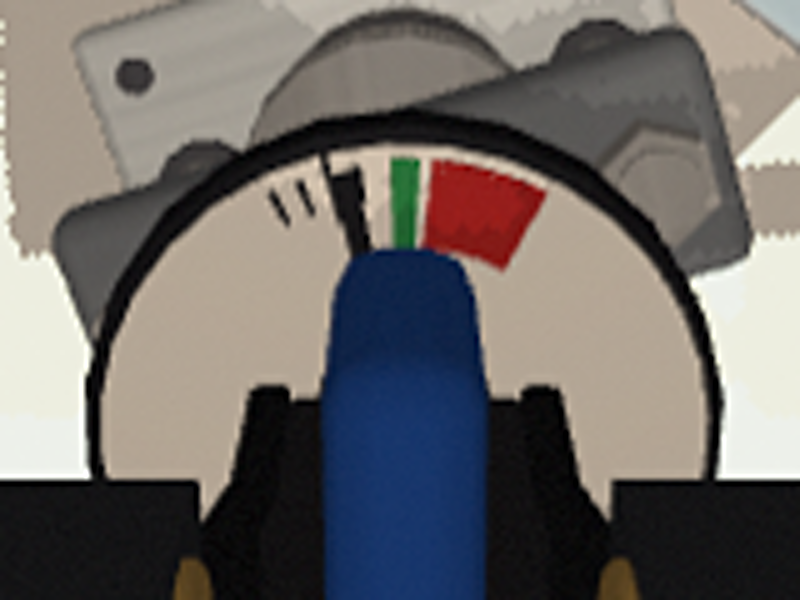

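The clutch has bitten: reading 0.06 rad, torque 0.07 N m, which agree. I continue gently towards 0.25.

```bash
python3 - <<'E'
from h import *
z=.1672; h=40.0
while h>20:
    h-=1.5; turn(h,z); manip.pause(.08); r,s=look(h)
    if not(-.06<r<.19) or s['torque'][2]>.26: break
look(h,'d4')
E
```

```text
38.5 21.93 F [-0.4 -0.2  6.1] tz 0.063 a 38.68 read 0.071 zero 143.87 w 5.75 z 0.1466
37.0 22.31 F [-1.8  0.2  4.8] tz 0.204 a 37.18 read 0.076 zero 142.72 w 5.75 z 0.1466
35.5 22.69 F [-2.2  0.1  6.1] tz 0.071 a 35.68 read 0.077 zero 141.36 w 5.75 z 0.1466
34.0 23.07 F [-0.7  0.2  6. ] tz 0.132 a 34.19 read 0.09 zero 140.48 w 5.5 z 0.1466
32.5 23.46 F [-1.5 -0.6  5.8] tz 0.124 a 32.69 read 0.11 zero 140.21 w 5.75 z 0.1466
31.0 23.84 F [-0.6  0.3  5.3] tz 0.142 a 31.2 read 0.137 zero 140.29 w 5.75 z 0.1466
29.5 24.23 F [-1.9  0.3  5.1] tz 0.179 a 29.7 read 0.157 zero 139.98 w 6.0 z 0.1466
28.0 24.61 F [-1.5  0.6  5.5] tz 0.187 a 28.2 read 0.177 zero 139.65 w 5.75 z 0.1466
26.5 24.99 F [-1.4 -0.   4.8] tz 0.217 a 26.71 read 0.196 zero 139.47 w 5.75 z 0.1466
26.5 25.04 F [-1.9 -0.1  5.9] tz 0.2 a 26.71 read 0.196 zero 139.47 w 5.75 z 0.1466
```

View pics/d4.png

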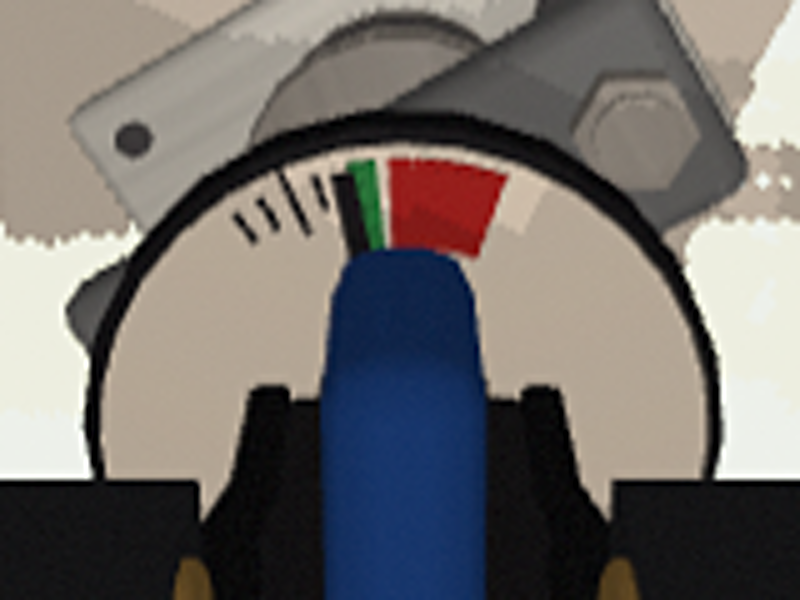

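The pointer (crop column about 345) is at the left edge of green. Three small steps remain to the centre.

```bash
python3 - <<'E'
from h import *
z=.1672; h=26.5
for st in (1.5,1.2,1.0):
    h-=st; turn(h,z); manip.pause(.08); r,s=look(h)
    if r>.24: break
look(h,'d5')
E
```

```text
25.0 25.43 F [-0.9  1.1  4.5] tz 0.258 a 25.22 read 0.218 zero 139.22 w 5.5 z 0.1466
23.8 25.81 F [-0.6  1.2  6. ] tz 0.259 a 24.02 read 0.236 zero 139.25 w 5.5 z 0.1466
22.8 26.19 F [-1.6 -0.6  6.3] tz 0.31 a 23.02 read 0.248 zero 138.86 w 5.75 z 0.1466
22.8 26.24 F [-3.2 -0.1  5.3] tz 0.335 a 23.02 read 0.25 zero 139.01 w 5.5 z 0.1466
```

View pics/d5.png

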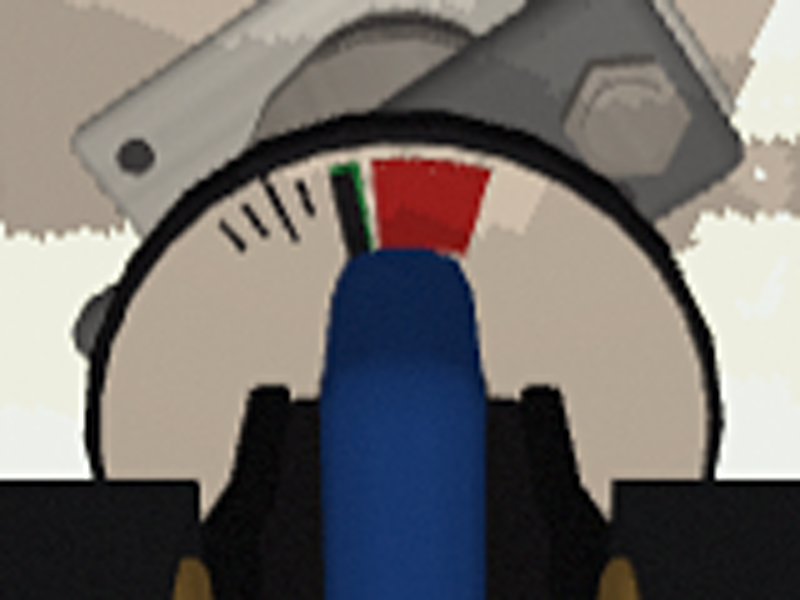

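The pointer is centred on green: reading 0.25, torque about 0.31–0.33 N m. I hold it there, then ease off.

```bash
python3 - <<'E'
from h import *
z=.1672; h=22.8
for i in range(3): manip.pause(.5); look(h)
for h in (27,31,35,39,43): turn(h,z)
manip.pause(.1); look(h,'d6')
E
```

```text
22.8 26.79 F [-2.1 -0.3  6. ] tz 0.291 a 23.03 read 0.249 zero 138.98 w 5.5 z 0.1466
22.8 27.34 F [-1.5  0.4  5. ] tz 0.306 a 23.02 read 0.248 zero 138.87 w 5.75 z 0.1466
22.8 27.89 F [-0.6  0.7  5.4] tz 0.335 a 23.03 read 0.249 zero 138.96 w 5.5 z 0.1466
43 29.29 F [-1.5  0.   5. ] tz -0.05 a 43.17 read -0.007 zero 139.93 w 5.75 z 0.1466
```

View pics/d6.png

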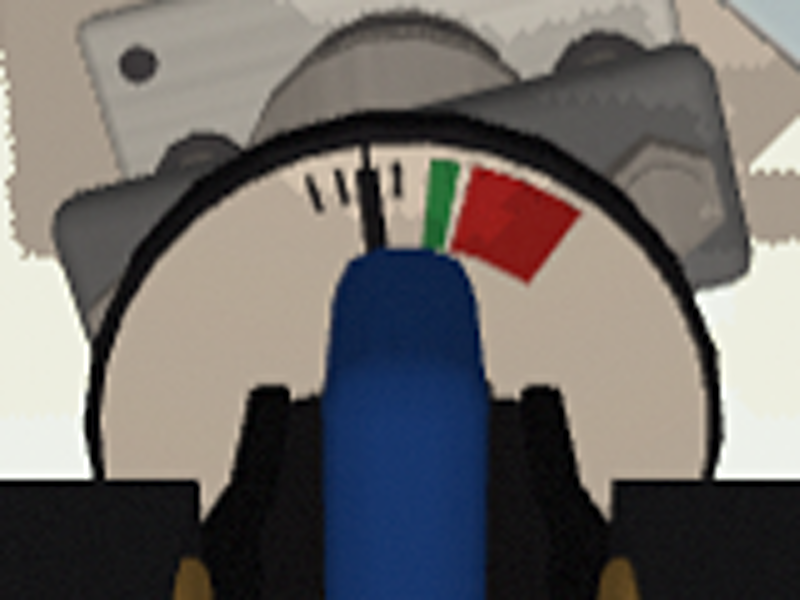

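The load is off and the pointer is back at zero. I lift off, and meanwhile work out the pocket centre from the first view of the stand (corners and spare bits).

```bash
python3 - <<'E'
from h import *
s=manip.get_state(); e=s['eef_pos']
manip.servo_line([e[0],e[1],.235],velocity=.08); s=manip.get_state(); print(s['time'],s['eef_pos'].round(4),s['force'].round(1))
p=pickle.load(open('w1.pkl','rb')); b=np.array([.0004,.0013])
o=lambda x,y:(230+x/5-.4,135+y/5-.4)
B=onplane(p,[o(287,437),o(350,395),o(415,357)],.041)[:,:2]-b; C=onplane(p,[o(288,28),o(65,175)],.032)[:,:2]-b
S=onplane(p,[o(487,380),o(283,495)],.020)[:,:2]-b
print('bits',B.round(4),'corners',C.round(4),np.linalg.norm(C[0]-C[1]),'step',S.round(4),np.linalg.norm(S[0]-S[1]))
t=(C[0]-C[1])/np.linalg.norm(C[0]-C[1]); 
for n in (np.array([t[1],-t[0]]),): 
    if n@(B[1]-C[0])<0: n=-n
    print('dir',n,np.degrees(np.arctan2(n[1],n[0])),'from corners',C.mean(0)+.032*n,'from bit',B[1]-.053*n,'bits mean',B.mean(0)-.053*n, 'from step',S.mean(0)-.072*n)
print('driver was',np.array([.4531,-.2276])-b)
E
```

```text
30.3417 [ 0.4778 -0.0021  0.2344] [ 0.8 -0.3 -2.5]
bits [[ 0.4971 -0.2601]
 [ 0.5009 -0.2415]
 [ 0.5057 -0.2236]] corners [[ 0.4293 -0.1879]
 [ 0.414  -0.2502]] 0.0642081241043031 step [[ 0.5294 -0.2185]
 [ 0.5128 -0.2776]] 0.061431899008154635
dir [ 0.97116052 -0.23842658] -13.79369458434387 from corners [ 0.4526973  -0.22668916] from bit [ 0.44943492 -0.2288751 ] bits mean [ 0.44977312 -0.22909998] from step [ 0.45117441 -0.23088988]
driver was [ 0.4527 -0.2289]
```

```bash
python3 - <<'E'
from h import *
manip.servo_line([.523,-.30,.235],Rt(43),velocity=.2); manip.pause(.2)
s=manip.get_state(); p=manip.get_image('wrist'); p['eef']=s['eef_pos'];p['rot']=s['tool_rot']; pickle.dump(p,open('p0.pkl','wb'))
print(s['time'],s['eef_pos'].round(4)); save(p,'p0.png')
u,v=proj(p,[.4527,-.2289,.032])[0]; print(u,v); u=int(u);v=int(v)
a=p['frame'][max(v-65,0):v+65,u-80:u+80,::-1]; print(max(v-65,0),u-80); cv2.imwrite('pics/p0c.png',cv2.resize(a,None,fx=5,fy=5,interpolation=cv2.INTER_CUBIC))
E
```

```text
32.2 [ 0.5232 -0.2992  0.2351]
275.68182187151183 83.89011904671572
18 195
```

View pics/p0c.png

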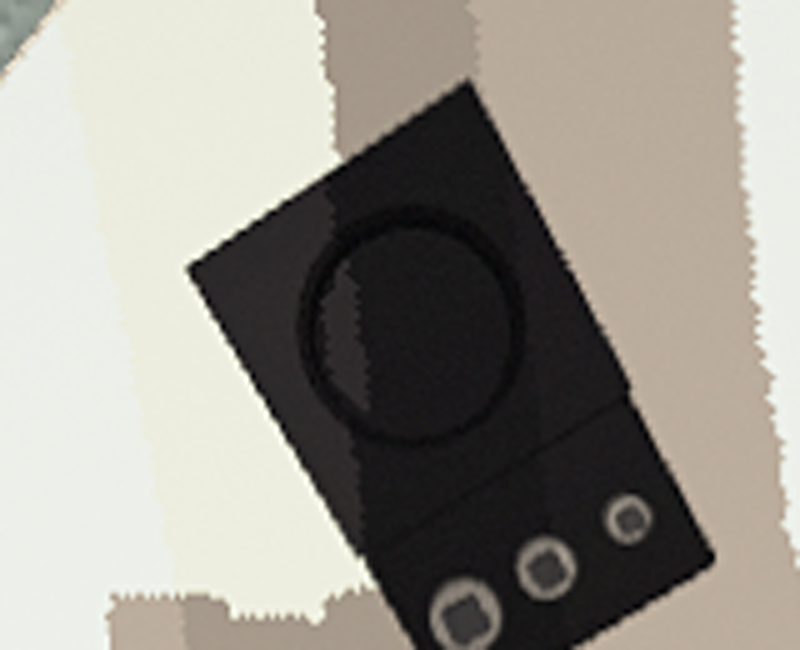

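View pics/p0.png

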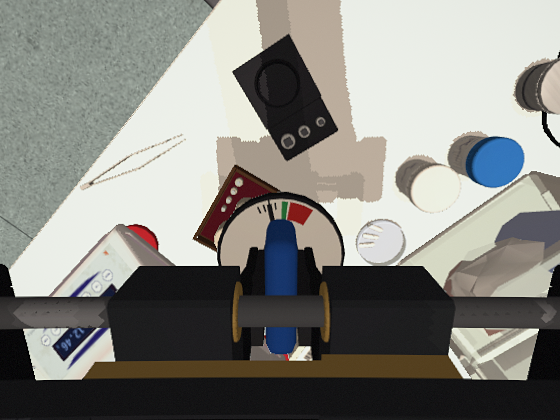

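The empty pocket is centred at crop (411,326), i.e. full-picture pixel (277,83). Converting that to a position.

```bash
python3 - <<'E'
from h import *
p=pickle.load(open('p0.pkl','rb')); b=np.array([.0004,.0013])
o=lambda x,y:(195+x/5-.4,18+y/5-.4)
Q=onplane(p,[o(411,326),o(298,326),o(524,326),o(411,205),o(411,447)],.032)[:,:2]-b; print('rim',Q.round(4),np.linalg.norm(Q[1]-Q[2]),np.linalg.norm(Q[3]-Q[4]))
C=onplane(p,[o(190,268),o(470,80),o(630,395),o(362,553)],.032)[:,:2]-b; print('block',C.mean(0).round(4),[np.linalg.norm(C[i]-C[i-1]).round(4) for i in range(4)])
# inner lower circle
Q=onplane(p,[o((322+515)/2,(228+435)/2)],.008)[:,:2]-b; print('floor',Q)
d=dial(p,.2351-.021,p['eef'][:2]); off=(d['c']-b-p['eef'][:2])@p['rot'][:2,:2]; print('tool axis in tool frame',off.round(4),d['z'])
E
```

```text
rim [[ 0.4524 -0.2287]
 [ 0.4364 -0.2438]
 [ 0.4685 -0.2137]
 [ 0.4378 -0.213 ]
 [ 0.4677 -0.2452]] 0.044002411717674446 0.04398432515057589
block [ 0.4532 -0.2289] [np.float64(0.0624), np.float64(0.0628), np.float64(0.0641), np.float64(0.0612)]
floor [[ 0.45324432 -0.22767728]]
tool axis in tool frame [-0.0006 -0.0001] 0.21391341777533537
```

```bash
python3 - <<'E'
from h import *
R=Rt(43)
manip.servo_line([.4525,-.2282,.2],R,velocity=.12)
manip.servo_line([.4525,-.2282,.12],R,velocity=.1); manip.pause(.15)
s=manip.get_state(); print(s['time'],s['eef_pos'].round(4),s['force'].round(1))
r=manip.servo_line([.4525,-.2282,.086],R,velocity=.03,until_force=5)
s=manip.get_state(); print(r,s['time'],s['eef_pos'].round(4),s['force'].round(1))
E
```

```text
34.3917 [ 0.4531 -0.2284  0.1207] [-0.5 -0.8 -2.1]
True 35.3917 [ 0.4523 -0.2281  0.0878] [-1.2  0.2  6.3]
```

The driver landed at TCP z 0.0878, the same height it was picked at. I release, retreat upward, and check it in the images.

```bash
python3 - <<'E'
from h import *
R=Rt(43)
manip.set_gripper(.086); s=manip.get_state(); print(s['time'],s['force'].round(1),s['grip_width'])
manip.servo_line([.4525,-.2282,.29],R,velocity=.12); manip.pause(.2)
s=manip.get_state(); p=manip.get_image('wrist'); p['eef']=s['eef_pos'];p['rot']=s['tool_rot']; pickle.dump(p,open('f0.pkl','wb')); save(p,'f0.png')
print(s['time'],s['eef_pos'].round(4))
cv2.imwrite('pics/f0c.png',cv2.resize(p['frame'][135:245,230:340,::-1],None,fx=5,fy=5,interpolation=cv2.INTER_CUBIC))
b=np.array([.0004,.0013])
d=dial(p,.067,[.4531,-.2276]); print('dial',d['c']-b,d['z']); print('paddle',paddle(p,.114,[.453,-.2276]))
manip.reach([.478,-.003,.311],Rt(-1)); manip.pause(.2)
s=manip.get_state(); p=manip.get_image('wrist'); print(s['time'],s['eef_pos'].round(4)); pickle.dump(p,open('f1.pkl','wb'))
cv2.imwrite('pics/f1c.png',cv2.resize(p['frame'][130:230,218:338,::-1],None,fx=5,fy=5,interpolation=cv2.INTER_CUBIC))
X,uv=cloud(p,np.ones(p['frame'].shape[:2],bool)); near=np.hypot(*(X[:,:2]-[.479,0]).T)
k=(near<.02)&(X[:,2]>.0945)&(X[:,2]<.11); P=onplane(p,uv[k],.0975)[:,:2]; print('head',rectfit(P))
for n in ('s1','f1'):
    p=pickle.load(open(n+'.pkl','rb')); f=p['frame'].astype(int); m=(f[...,0]>f[...,1]+60); v,u=np.nonzero(m); Q=onplane(p,np.c_[u,v],.088)[:,:2]; k=np.hypot(*(Q-[.479,-.0015]).T)<.022; q=Q[k].mean(0)-[.4789,-.0015]; print(n,'mark',k.sum(),np.degrees(np.arctan2(q[1],q[0])))
E
```

```text
36.7333 [ 0.3  0.1 -0.7] 0.08571655219173925
38.775 [ 0.4524 -0.2281  0.2897]
dial [ 0.4525125  -0.22893212] 0.066731243411363
paddle (array([ 0.45244333, -0.22603506]), (11.937734603881836, 52.61711502075195), np.float64(132.93615442682895), np.float64(0.11320735502563331), array([ 0.45198084, -0.22636813]), 612)
40.175 [ 0.478 -0.004  0.311]
head (array([ 0.47878296, -0.00143922]), (16.322311401367188, 16.156566619873047), 57.288856506347656)
s1 mark 11 146.82628298984508
f1 mark 12 146.40182192662633
```

View pics/f0c.png

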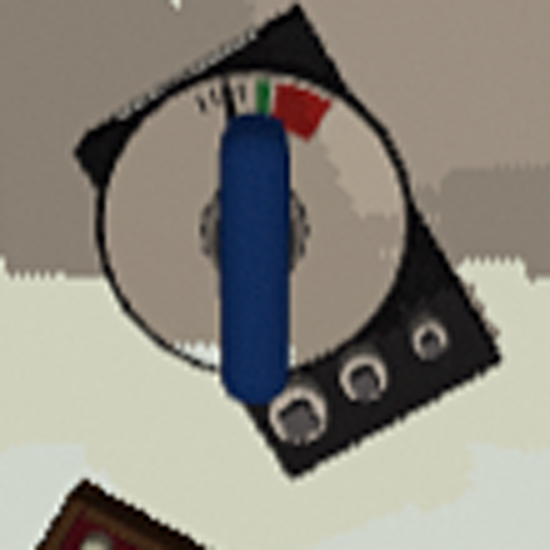

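View pics/f1c.png

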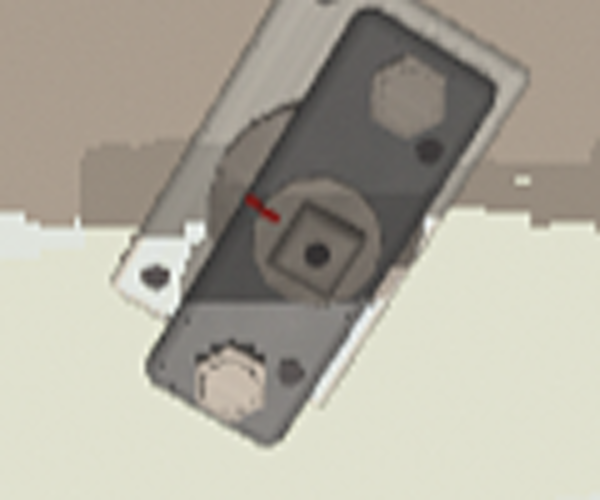

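The driver stands upright in its pocket, with dial and paddle heights unchanged and the pointer at zero. The witness mark still meets its stroke, so the screw has not turned. Handing in.

```bash
python3 -c "
from h import *
print(manip.get_state()['time']); manip.close_job()"
```

```text
40.225
the job is handed in; nothing more can be done
```

The screw check is done and handed in at 40 s of the 61 s allowed. The driver went fully down on the screw, was loaded clockwise into green, held, eased off, lifted and returned to its stand.

- **Seating:** the dial top read 146.6 mm against 147 mm expected.
- **Load:** the clutch bit after about 0.85 rad of paddle turn. The pointer then read 0.25 rad, mid-green, for about 1.7 s. It never read above that, so it stayed out of the red. The wrist torque agreed at 0.29–0.34 N m.
- **Easing off:** the pointer was back at zero while the driver was still on the screw.
- **Screw:** the head's angle was 57.24° before and 57.29° after, and the red mark still meets its stroke, so it did not turn.
- **Driver:** it stands upright within 1 mm of the pocket's centre, with dial and paddle heights unchanged.
- **Rest of the bench:** I touched nothing else that I know of, but I took no final overall picture of the other objects.

Three readings disagreed along the way:
- The wrist camera's reported position was about 1.3 mm off, which I worked out and corrected for.
- My pointer reader briefly took the green band for the pointer while the clutch was idling. I fixed it before any load came on.
- The wrist torque was noisy, by about ±0.05 N m, so I judged the load mainly by the pointer.

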